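# Switch off the bench power strip in order

### The arm

A 6-joint arm with a two-finger parallel gripper is mounted at the origin on the work surface. World frame = base frame: x ahead of the robot, y to its left, z up, the work surface at z = 0. Lengths are in m, angles in rad, forces in N, time in s.
With the tool pointing down it reaches from about 0.35 to 0.775 m from the base axis. Payload 7.3 kg.
Tool frame: the origin (TCP) lies on the front face of the gripper's body, between the roots of the fingers; the fingertips stand ahead of it and the grasp point (between the pads) lies 47 mm ahead of it (finger_overhang is the z of the fingertips in the tool frame, in m); z points along the fingers, y is the line along which they close (so a half turn about z gives the same grasp; the last joint's range is limited). The gripper opens to 92 mm and grips with 3 to 60 N. Pads are 19 mm wide; open, the fingers measure 130 mm over their backs; the gripper's body (75 mm by 190 mm) begins 47 mm behind the grasp point.
Start: joints at [-1.3, 0.342, 1.524, -0, 1.275, -0.146], TCP at [0.213, -0.48, 0.292] pointing down, gripper open.
Joint ranges: [-2.53, 2.53], [-0.77, 2.02], [0.04, 2.7], [-1, 4.14], [0.28, 2.66], [-3.11, 3.11]. Speed limits (rad/s): [2.57, 2.57, 3.14, 3.14, 3.14, 3.14].

### API

Orientations are given as [roll, pitch, yaw] about the fixed x, y, z axes, in that order (R = Rz(yaw) Ry(pitch) Rx(roll)).
In Python, from cell import * gives the robot as it stands. The module is installed in compiled form; this text tells all that it offers.
- The arm moves only by the tool arm_command, never from a script. Its argument "series" is a list of rows, each an object of numbers: "x", "y", "z": the shift along the tool's x, y, z in mm; "rx", "ry", "rz": the turn, a rotation vector about the tool's x, y, z in degrees. A call has 1 to 20 rows; each row is the pose to reach, as a shift and turn from the pose commanded when the call began, along the tool's axes at that moment; what a row does not reach only later rows make up. A row lasts 1/10 s, in which the tool goes at most 50 mm and 8.59 degrees, less where a joint would pass 70% of its speed; a pose out of reach is approached as far as the arm can. A call with a gripper value outside its range is refused whole. "hand" is the finger opening in mm, from 0 to 91.8, set as the call begins (left out, the last holds). The fingers move at their own pace and stop on an object; "squeeze" is the grip in N (left out, the last holds). Time passes only in rows, so rows that repeat a pose let the fingers close. It gives the time, the measured TCP pose, the force, the opening and the grip force at its end, in the units of the state.
- observe(): the state, without advancing time (a new reading comes with each control period).
- read_camera(name): name is "side" or "top" or "wrist"; returns a dict with "pixels" (384x512x3 uint8, blue, green, red), "K" (3x3 intrinsics, pixels), "rvec" (rotation vector, rad) and "tvec" (3), from world to camera coordinates, as OpenCV has them. Camera axes: x right, y down, z forward; pixel columns grow to the right and rows downward; lengths in m; the calibration is good to about 2 mm. A picture is of the moment at which its call begins. There is no depth.
- hand_in(): hands the job in; it is judged then, once.
Trained networks look in a picture, given as the dict that the camera call returned (one of the last four; its "shot" number tells which), for a name from the list of things; names that differ only in an ending like _2 or _b are one class to them, and where a whole thing is asked for, a point or a joint stands for the part that bears it (a point fixed in the world has none). Each returns a list of dicts, best first, with "confidence" (0 to 1); they miss things now and then, are a little off and sometimes report something else, mostly with a low value. They report only what shows in the picture. A call takes as long as a camera call.
- boxes_of(picture, query): "point" ([x, y, z] in m, in world coordinates, good to about 4 mm: the middle of the surface that is visible of it).
- trace(picture, query): "pixels" (384x512 bool, what is visible of it).
- mark_of(picture, query): "point" ([x, y, z] in m, in world coordinates, good to about 4 mm: a listed point, or the origin of a listed thing).
The state is a dict: "time": time; "qpos": joint angles; "qvel": joint speeds; "joint_efforts": joint torques, N m; "tool_pos": TCP position; "tool_rot": TCP orientation; "contact_force": force on the tool from outside, world axes, zero at the start; "torque": the same for the moment, N m; "opening": finger opening in m; "grip_force": force on a finger pad.
Only numpy, scipy, OpenCV 4.12 (cv2) and the standard library are available. Lean on these libraries where they do the work, as an engineer would, in place of code of your own. Each camera call takes 0.05 s, during which the arm holds its last target. There are 200 camera calls.

### The job

Shut down the bench at its power strip by pressing down the raised side of the rockers, each until it is fully off: first the yellow one, then the blue one, and the red one last. Leave the green one on, and do not pick up or push away the things lying around the strip.

Things in the scene. Friction and masses are not known exactly. Their poses are not given: they have to be found in the camera images.
- strip: bench power strip fixed to the bench: an aluminium rail 130 mm (its x) by 336 mm (its y) by 12 mm high carrying four equal white outlet units side by side along its y, 78 mm apart, in any order of colour, with a grey end plate (top 58 mm above the bench) at each end. Origin: centre of the rail's underside, on the bench. Its -x side (the rockers' raised sides) faces roughly to the robot.
- yellow_unit: the white outlet unit with the yellow rocker, fixed on the rail: 118 mm (x) by 72 mm (y) by 40 mm high, its flat top 52 mm above the bench. Origin: centre of its underside; axes parallel to the strip's. The yellow rocker lies at its -x end (pivot along y, 25 mm to -x of the origin), a dark round socket at its +x end.
- yellow_rocker (a joint): tilt of the yellow rocker: 0 rad = on (its -x side, towards the robot, stands up), 0.32 rad = fully off (that side pressed down to its stop and level, the far side up). It stays where it is left; friction alone resists, about 3 N when pressed at the press point, then a hard stop.
- yellow_press (a point): the point to press on the raised side of the yellow rocker, on its upper face and moving with it: 18 mm from the crease in the middle. Each half of the V-shaped yellow plastic rocker is 28 mm long (unit's x) and 30 mm wide (y). While on, this point is about 63 mm above the bench and the raised outer edge 67 mm; fully pressed the face is level, 58 mm above the bench, 6 mm proud of the unit's top.
- blue_unit: the white outlet unit with the blue rocker, fixed on the rail: 118 mm (x) by 72 mm (y) by 40 mm high, its flat top 52 mm above the bench. Origin: centre of its underside; axes parallel to the strip's. The blue rocker lies at its -x end (pivot along y, 25 mm to -x of the origin), a dark round socket at its +x end.
- blue_rocker (a joint): tilt of the blue rocker: 0 rad = on (its -x side, towards the robot, stands up), 0.32 rad = fully off (that side pressed down to its stop and level, the far side up). It stays where it is left; friction alone resists, about 3 N when pressed at the press point, then a hard stop.
- blue_press (a point): the point to press on the raised side of the blue rocker, on its upper face and moving with it: 18 mm from the crease in the middle. Each half of the V-shaped blue plastic rocker is 28 mm long (unit's x) and 30 mm wide (y). While on, this point is about 63 mm above the bench and the raised outer edge 67 mm; fully pressed the face is level, 58 mm above the bench, 6 mm proud of the unit's top.
- red_unit: the white outlet unit with the red rocker, fixed on the rail: 118 mm (x) by 72 mm (y) by 40 mm high, its flat top 52 mm above the bench. Origin: centre of its underside; axes parallel to the strip's. The red rocker lies at its -x end (pivot along y, 25 mm to -x of the origin), a dark round socket at its +x end.
- red_rocker (a joint): tilt of the red rocker: 0 rad = on (its -x side, towards the robot, stands up), 0.32 rad = fully off (that side pressed down to its stop and level, the far side up). It stays where it is left; friction alone resists, about 3 N when pressed at the press point, then a hard stop.
- red_press (a point): the point to press on the raised side of the red rocker, on its upper face and moving with it: 18 mm from the crease in the middle. Each half of the V-shaped red plastic rocker is 28 mm long (unit's x) and 30 mm wide (y). While on, this point is about 63 mm above the bench and the raised outer edge 67 mm; fully pressed the face is level, 58 mm above the bench, 6 mm proud of the unit's top.
- green_unit: the white outlet unit with the green rocker, fixed on the rail: 118 mm (x) by 72 mm (y) by 40 mm high, its flat top 52 mm above the bench. Origin: centre of its underside; axes parallel to the strip's. The green rocker lies at its -x end (pivot along y, 25 mm to -x of the origin), a dark round socket at its +x end.
- green_rocker (a joint): tilt of the green rocker: 0 rad = on (its -x side, towards the robot, stands up), 0.32 rad = fully off (that side pressed down to its stop and level, the far side up). It stays where it is left; friction alone resists, about 3 N when pressed at the press point, then a hard stop.
- green_press (a point): the point to press on the raised side of the green rocker, on its upper face and moving with it: 18 mm from the crease in the middle. Each half of the V-shaped green plastic rocker is 28 mm long (unit's x) and 30 mm wide (y). While on, this point is about 63 mm above the bench and the raised outer edge 67 mm; fully pressed the face is level, 58 mm above the bench, 6 mm proud of the unit's top.
- tape: loose roll of tan tape lying flat, 90 mm across, 24 mm high, on the robot's side of the strip; origin at the centre of its underside
- canister: loose white canister with a grey lid, 64 mm across, 110 mm high, standing off the strip's -y end; origin at the centre of its underside
- driver: loose screwdriver, 150 mm long, orange handle, lying on the bench on the robot's side of the strip; origin near its middle, on its underside

How it is judged:
On the way, in this order (a step that is already met when the one before it is completed fails the run):
1. the yellow rocker is pressed fully off (value of joint yellow_rocker above 0.25 rad), for 0.2 s.
2. the blue rocker is pressed fully off (value of joint blue_rocker above 0.25 rad), for 0.2 s.
3. the red rocker is pressed fully off (value of joint red_rocker above 0.25 rad), for 0.2 s.
At the end, for the whole second after the job is handed in: the yellow, blue and red rockers are off (joint above 0.25 of 0.32 rad) and the green one is still on (below 0.08 rad) (value of joint each of yellow_rocker, blue_rocker, red_rocker above 0.25 rad and value of joint green_rocker below 0.08 rad); the robot touches nothing.
It fails at once if the blue rocker goes past its middle before the yellow one is off (value of joint blue_rocker above 0.16 rad and value of joint yellow_rocker below 0.2 rad).
It fails at once if the red rocker goes past its middle before the yellow and blue ones are off (value of joint red_rocker above 0.16 rad and value of joint any of yellow_rocker, blue_rocker below 0.2 rad).
It fails at once if the green rocker is switched (value of joint green_rocker above 0.12 rad).
It fails at once if the tape, the canister or the screwdriver is lifted or pushed more than 20 mm (distance of any of tape, canister, driver from where it was at the start of the episode above 0.02 m).
It also fails if it takes over 40 s, if anything falls off the work surface, if the arm or the gripper's body presses on something with over 40 N, if the wrist force passes 120 N, or if a joint passes its speed limit or range.

## Working session

There is one attempt and no reset: what is moved stays moved. The work goes in short steps, Python scripts to look and compute and a tool call to move; the robot and the scene stay as the last step left them, time stands still between calls to the robot, and variables do not carry over. Pictures are saved under pics/ and viewed, at most 10 in all, crops included, and the job is handed in when it is done.

Besides the shell and the picture viewer there is one more tool, called after "Emit:" by a JSON object that holds its "op" and its "data". arm_command: Moves the arm, as the interface text tells. Its arguments: {"type":"object","properties":{"series":{"type":"array"},"hand":{"type":"number"},"squeeze":{"type":"number"}},"required":["series"]}

```bash
mkdir -p pics; python3 - <<'E'
from cell import *
import cv2,numpy as np
s=observe();print({k:np.round(s[k],3) for k in ['time','tool_pos','tool_rot','opening','contact_force']})
try: print(finger_overhang)
except Exception as e: print(e)
for c in ['top','side']:
    p=read_camera(c);cv2.imwrite(f'pics/{c}1.png',p['pixels'])
    for n in ['yellow','blue','red','green']:
        for q in [n+'_press',n+'_unit']:
            print(c,q,[(np.round(d['point'],4),round(d['confidence'],2)) for d in mark_of(p,q)[:2]])
    for q in ['strip','tape','canister','driver']:
        print(c,q,[(np.round(d['point'],3),round(d['confidence'],2)) for d in mark_of(p,q)[:2]])
E
```

```text
{'time': np.float64(0.0), 'tool_pos': array([ 0.212, -0.48 ,  0.292]), 'tool_rot': array([-3.14 , -0.   ,  0.417]), 'opening': np.float64(0.092), 'contact_force': array([0.733, 0.553, 0.123])}
0.0655
top yellow_press [(array([ 0.5352, -0.0241,  0.0633]), 0.81)]
top yellow_unit [(array([ 0.5774, -0.0258,  0.0167]), 0.71)]
top blue_press [(array([ 0.5468, -0.1048,  0.0619]), 0.78), (array([0.5206, 0.0469, 0.0668]), 0.46)]
top blue_unit [(array([ 0.5813, -0.1034,  0.0145]), 0.97), (array([ 0.4336,  0.01  , -0.0034]), 0.33)]
top red_press [(array([ 0.5533, -0.1857,  0.0666]), 0.7)]
top red_unit [(array([ 0.5928, -0.1802,  0.0065]), 0.78)]
top green_press [(array([0.524 , 0.0488, 0.0692]), 0.64)]
top green_unit [(array([0.5679, 0.0502, 0.0129]), 0.57)]
top strip [(array([ 0.58 , -0.064, -0.004]), 0.6), (array([ 0.435,  0.009, -0.003]), 0.48)]
top tape [(array([ 0.438,  0.007, -0.003]), 0.86)]
top canister [(array([ 0.599, -0.322, -0.001]), 0.94)]
top driver [(array([ 0.467, -0.174, -0.   ]), 0.59)]
side yellow_press [(array([ 0.5319, -0.0296,  0.0587]), 0.73)]
side yellow_unit [(array([ 0.574 , -0.0248,  0.0136]), 0.67), (array([ 0.4313,  0.0114, -0.0014]), 0.28)]
side blue_press [(array([ 0.5433, -0.1086,  0.0615]), 0.72)]
side blue_unit [(array([ 0.5811, -0.1037,  0.0147]), 0.55)]
side red_press [(array([ 0.5499, -0.1857,  0.0643]), 0.57)]
side red_unit [(array([ 0.5917, -0.177 ,  0.0124]), 0.72)]
side green_press [(array([0.5268, 0.047 , 0.0646]), 0.66)]
side green_unit [(array([0.5682, 0.0543, 0.0105]), 0.6)]
side strip []
side tape [(array([ 0.433,  0.011, -0.002]), 0.75)]
side canister [(array([ 0.599, -0.317,  0.   ]), 0.58)]
side driver [(array([ 0.468, -0.182,  0.001]), 0.57)]
```

View pics/top1.png

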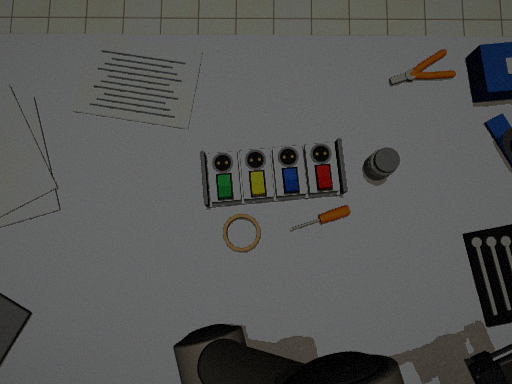

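```bash
python3 - <<'E'
from cell import *
import cv2,numpy as np
P=[];V=[]
for c in ['top','side']:
    p=read_camera(c);V.append(p);R=cv2.Rodrigues(np.array(p['rvec'],float))[0]
    P.append(p['K']@np.c_[R,np.ravel(p['tvec'])])
press=[]
U=[]
for n in ['green','yellow','blue','red']:
    # triangulate whole rocker's mask centroid
    px=[]
    for p in V:
        h=cv2.cvtColor(p['pixels'],cv2.COLOR_BGR2HSV);H,S,Vv=cv2.split(h)
        lo,hi={'green':(40,85),'yellow':(22,38),'blue':(95,130),'red':(172,190)}[n]
        m=((H>=lo)&(H<=hi)&(S>110)&(Vv>60))|((n=='red')&(H<6)&(S>130)&(Vv>60))
        k,l,st,ce=cv2.connectedComponentsWithStats(m.astype(np.uint8));i=1+np.argmax(st[1:,4])
        px.append(ce[i]);print(n,st[i],end=' ')
    X=cv2.triangulatePoints(P[0],P[1],px[0],px[1])[:,0];X=X[:3]/X[3];print(np.round(X,4));U.append(X)
U=np.array(U);d=U[0]-U[3];print('yaw',np.arctan2(-d[0],d[1]),'spacing',np.linalg.norm(np.diff(U,axis=0),axis=1))
s=observe();print(s['time'])
E
```

```text
green [218 175  13  22 257] green [223 214  28  11 187] [0.5438 0.0512 0.057 ]
yellow [251 171  14  23 277] yellow [240 195  27  14 236] [ 0.5504 -0.0275  0.0541]
blue [ 480   42   32   50 1207] blue [254  75  52  24 454] [ 0.8017 -0.5775  0.1186]
red [317 165  15  23 270] red [268 165  24  10 153] [ 0.5665 -0.1831  0.0546]
yaw 0.09631568516880498 spacing [0.07903443 0.60818059 0.46369297]
1.4
```

The top view shows the four rockers at about green (224,186), yellow (258,183), blue (291,180) and red (323,177). The tape is at (241,232), the driver at (320,218) and the canister at (381,163). This agrees with the networks and my triangulation, with the strip yaw at about 0.10 rad.

Emit:
{"op": "arm_command", "data": {"hand": 0, "squeeze": 10, "series": [{"x": 40,"y": -24,"z": 0,"rz": 2},{"x": 80,"y": -48,"z": 0,"rz": 4},{"x": 120,"y": -71,"z": 0,"rz": 6},{"x": 160,"y": -95,"z": 0,"rz": 8},{"x": 200,"y": -119,"z": 10,"rz": 10},{"x": 240,"y": -143,"z": 30,"rz": 12},{"x": 280,"y": -166,"z": 50,"rz": 14},{"x": 320,"y": -190,"z": 70,"rz": 16},{"x": 360,"y": -214,"z": 90,"rz": 18},{"x": 400,"y": -238,"z": 110,"rz": 18},{"x": 440,"y": -262,"z": 125,"rz": 18},{"x": 476,"y": -283,"z": 132,"rz": 18},{"x": 476,"y": -283,"z": 132,"rz": 18},{"x": 476,"y": -283,"z": 132,"rz": 18},{"x": 476,"y": -283,"z": 132,"rz": 18},{"x": 476,"y": -283,"z": 132,"rz": 18}]}}

```text
invalid input
```

Emit:
{"op": "arm_command", "data": {"hand": 0, "squeeze": 10, "series": [{"x": 40,"y": -24,"z": 0,"rx": 0,"ry": 0,"rz": 2},{"x": 80,"y": -48,"z": 0,"rx": 0,"ry": 0,"rz": 4},{"x": 120,"y": -71,"z": 0,"rx": 0,"ry": 0,"rz": 6},{"x": 160,"y": -95,"z": 0,"rx": 0,"ry": 0,"rz": 8},{"x": 200,"y": -119,"z": 10,"rx": 0,"ry": 0,"rz": 10},{"x": 240,"y": -143,"z": 30,"rx": 0,"ry": 0,"rz": 12},{"x": 280,"y": -166,"z": 50,"rx": 0,"ry": 0,"rz": 14},{"x": 320,"y": -190,"z": 70,"rx": 0,"ry": 0,"rz": 16},{"x": 360,"y": -214,"z": 90,"rx": 0,"ry": 0,"rz": 18},{"x": 400,"y": -238,"z": 110,"rx": 0,"ry": 0,"rz": 18},{"x": 440,"y": -262,"z": 125,"rx": 0,"ry": 0,"rz": 18},{"x": 476,"y": -283,"z": 132,"rx": 0,"ry": 0,"rz": 18},{"x": 476,"y": -283,"z": 132,"rx": 0,"ry": 0,"rz": 18},{"x": 476,"y": -283,"z": 132,"rx": 0,"ry": 0,"rz": 18},{"x": 476,"y": -283,"z": 132,"rx": 0,"ry": 0,"rz": 18}]}}

```text
time: 2.9
tool_pos: [0.5329, -0.0292, 0.1604]
tool_rot: [3.141, 0.0, 0.102]
contact_force: [-1.0, 0.1, -0.5]
opening: 0.0005
grip_force: 0.0
```

```bash
python3 - <<'E'
from cell import *
import cv2,numpy as np
p=read_camera('wrist');cv2.imwrite('pics/w1.png',p['pixels'])
for n in ['yellow','blue','red']:
    print(n,[(np.round(d['point'],4),round(d['confidence'],2)) for d in mark_of(p,n+'_press')[:1]])
s=observe();print(s['time'],s['tool_pos'])
R=cv2.Rodrigues(np.array(p['rvec'],float))[0]
for X in [(.533,-.028,.063),(.542,-.107,.063),(.55,-.185,.063)]:
    print(cv2.projectPoints(np.array([X]),np.array(p['rvec'],float),np.array(p['tvec'],float),p['K'],None)[0].ravel().round())
E
```

```text
yellow [(array([ 0.535 , -0.0243,  0.0668]), 0.66)]
blue [(array([ 0.5421, -0.1042,  0.0604]), 0.97)]
red [(array([ 0.554 , -0.1811,  0.0621]), 0.94)]
3.1 [ 0.53300142 -0.02966759  0.16066848]
[257. 216.]
[367. 215.]
[476. 215.]
```

View pics/w1.png

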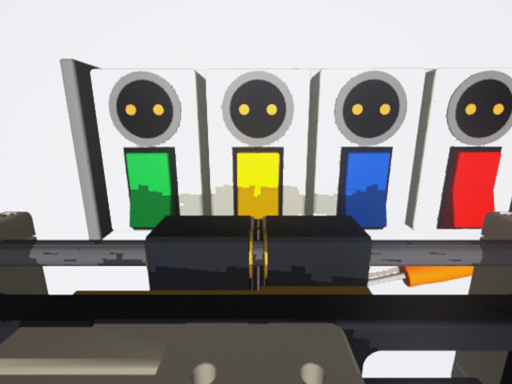

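The wrist view shows the yellow rocker centred at column 258 with its near half at row ~205, right in front of the fingers. The blue one is at column 366 and the red at 476. My target points project to (257,216), (367,215) and (476,215), so they are aligned. Next I press yellow.

Emit:
{"op": "arm_command", "data": {"series": [{"x": 0,"y": 0,"z": 15,"rx": 0,"ry": 0,"rz": 0},{"x": 0,"y": 0,"z": 25,"rx": 0,"ry": 0,"rz": 0},{"x": 0,"y": 0,"z": 29,"rx": 0,"ry": 0,"rz": 0},{"x": 0,"y": 0,"z": 32,"rx": 0,"ry": 0,"rz": 0},{"x": 0,"y": 0,"z": 34,"rx": 0,"ry": 0,"rz": 0},{"x": 0,"y": 0,"z": 36,"rx": 0,"ry": 0,"rz": 0},{"x": 0,"y": 0,"z": 37,"rx": 0,"ry": 0,"rz": 0},{"x": 0,"y": 0,"z": 37,"rx": 0,"ry": 0,"rz": 0},{"x": 0,"y": 0,"z": 37,"rx": 0,"ry": 0,"rz": 0}]}}

```text
time: 4.0
tool_pos: [0.5331, -0.0287, 0.1237]
tool_rot: [3.141, 0.0, 0.103]
contact_force: [-3.9, -0.6, 8.1]
opening: 0.0005
grip_force: 3.5
```

Emit:
{"op": "arm_command", "data": {"series": [{"x": 0,"y": 0,"z": 1,"rx": 0,"ry": 0,"rz": 0},{"x": 0,"y": 0,"z": 1.5,"rx": 0,"ry": 0,"rz": 0},{"x": 0,"y": 0,"z": 1.5,"rx": 0,"ry": 0,"rz": 0}]}}

```text
time: 4.3
tool_pos: [0.5331, -0.0286, 0.1235]
tool_rot: [3.141, -0.001, 0.103]
contact_force: [-8.0, -0.4, 18.9]
opening: 0.0004
grip_force: 9.4
```

The stop is felt at 19 N. I lift and move on to blue, 78 mm along tool +y.

Emit:
{"op": "arm_command", "data": {"series": [{"x": 0,"y": 0,"z": -20,"rx": 0,"ry": 0,"rz": 0},{"x": 0,"y": 0,"z": -39,"rx": 0,"ry": 0,"rz": 0},{"x": 0,"y": 39,"z": -39,"rx": 0,"ry": 0,"rz": 0},{"x": 0,"y": 78,"z": -39,"rx": 0,"ry": 0,"rz": 0},{"x": 0,"y": 78,"z": -39,"rx": 0,"ry": 0,"rz": 0},{"x": 0,"y": 78,"z": -39,"rx": 0,"ry": 0,"rz": 0}]}}

```text
time: 4.9
tool_pos: [0.5415, -0.1068, 0.1606]
tool_rot: [-3.142, -0.001, 0.101]
contact_force: [0.3, 1.2, -0.3]
opening: 0.0006
grip_force: 0.0
```

```bash
python3 - <<'E'
from cell import *
import cv2
p=read_camera('wrist');cv2.imwrite('pics/w2.png',p['pixels'])
s=observe();print(s['time'],s['tool_pos'],s['contact_force'])
E
```

```text
4.95 [ 0.54127478 -0.10597711  0.16047461] [-0.00124138  0.15859927 -0.88735314]
```

View pics/w2.png

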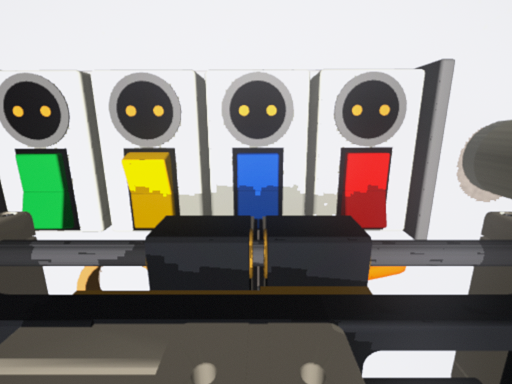

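Yellow at (150,190) is now visibly tilted the other way, with its far half raised. Blue is centred at column 258, and green and red are unchanged. Next I press blue with the same profile.

Emit:
{"op": "arm_command", "data": {"series": [{"x": 0,"y": 0,"z": 15,"rx": 0,"ry": 0,"rz": 0},{"x": 0,"y": 0,"z": 25,"rx": 0,"ry": 0,"rz": 0},{"x": 0,"y": 0,"z": 29,"rx": 0,"ry": 0,"rz": 0},{"x": 0,"y": 0,"z": 32,"rx": 0,"ry": 0,"rz": 0},{"x": 0,"y": 0,"z": 34,"rx": 0,"ry": 0,"rz": 0},{"x": 0,"y": 0,"z": 36,"rx": 0,"ry": 0,"rz": 0},{"x": 0,"y": 0,"z": 37.5,"rx": 0,"ry": 0,"rz": 0},{"x": 0,"y": 0,"z": 38.5,"rx": 0,"ry": 0,"rz": 0},{"x": 0,"y": 0,"z": 38.5,"rx": 0,"ry": 0,"rz": 0},{"x": 0,"y": 0,"z": 38.5,"rx": 0,"ry": 0,"rz": 0}]}}

```text
time: 5.95
tool_pos: [0.5412, -0.106, 0.1236]
tool_rot: [3.141, -0.001, 0.103]
contact_force: [-6.6, 1.6, 15.6]
opening: 0.0004
grip_force: 7.1
```

Emit:
{"op": "arm_command", "data": {"series": [{"x": 0,"y": 0,"z": -20,"rx": 0,"ry": 0,"rz": 0},{"x": 0,"y": 0,"z": -39,"rx": 0,"ry": 0,"rz": 0},{"x": 0,"y": 39,"z": -39,"rx": 0,"ry": 0,"rz": 0},{"x": 0,"y": 78,"z": -39,"rx": 0,"ry": 0,"rz": 0},{"x": 0,"y": 78,"z": -39,"rx": 0,"ry": 0,"rz": 0},{"x": 0,"y": 78,"z": -39,"rx": 0,"ry": 0,"rz": 0}]}}

```text
time: 6.55
tool_pos: [0.5494, -0.1845, 0.1609]
tool_rot: [3.142, -0.001, 0.101]
contact_force: [-0.2, -0.2, -0.1]
opening: 0.0007
grip_force: 0.0
```

```bash
python3 - <<'E'
from cell import *
import cv2
p=read_camera('wrist');cv2.imwrite('pics/w3.png',p['pixels'])
s=observe();print(s['time'],s['tool_pos'],s['contact_force'])
E
```

```text
6.6 [ 0.54920277 -0.18359875  0.16087952] [ 0.33124891  0.43225152 -0.20579895]
```

View pics/w3.png

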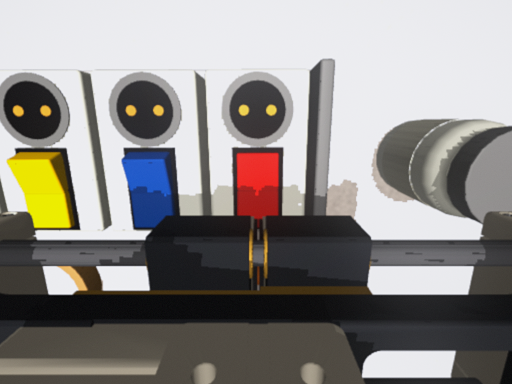

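Blue at (150,190) is now tilted off. Red is centred at column 258. The canister at (450,165) stays clear, since the gripper body bottoms out at z ≈ 0.123, above its 0.11 top. Next I press red, then retreat upward.

Emit:
{"op": "arm_command", "data": {"series": [{"x": 0,"y": 0,"z": 15,"rx": 0,"ry": 0,"rz": 0},{"x": 0,"y": 0,"z": 25,"rx": 0,"ry": 0,"rz": 0},{"x": 0,"y": 0,"z": 29,"rx": 0,"ry": 0,"rz": 0},{"x": 0,"y": 0,"z": 32,"rx": 0,"ry": 0,"rz": 0},{"x": 0,"y": 0,"z": 34,"rx": 0,"ry": 0,"rz": 0},{"x": 0,"y": 0,"z": 36,"rx": 0,"ry": 0,"rz": 0},{"x": 0,"y": 0,"z": 37.5,"rx": 0,"ry": 0,"rz": 0},{"x": 0,"y": 0,"z": 38.5,"rx": 0,"ry": 0,"rz": 0},{"x": 0,"y": 0,"z": 38.5,"rx": 0,"ry": 0,"rz": 0},{"x": 0,"y": 0,"z": 38.5,"rx": 0,"ry": 0,"rz": 0}]}}

```text
time: 7.6
tool_pos: [0.5492, -0.1837, 0.1237]
tool_rot: [3.141, -0.0, 0.103]
contact_force: [-3.8, 1.6, 10.4]
opening: 0.0004
grip_force: 5.1
```

Emit:
{"op": "arm_command", "data": {"series": [{"x": 0,"y": 0,"z": -20,"rx": 0,"ry": 0,"rz": 0},{"x": 0,"y": 0,"z": -50,"rx": 0,"ry": 0,"rz": 0},{"x": 0,"y": 0,"z": -90,"rx": 0,"ry": 0,"rz": 0},{"x": -40,"y": 0,"z": -120,"rx": 0,"ry": 0,"rz": 0},{"x": -60,"y": 0,"z": -120,"rx": 0,"ry": 0,"rz": 0},{"x": -60,"y": 0,"z": -120,"rx": 0,"ry": 0,"rz": 0},{"x": -60,"y": 0,"z": -120,"rx": 0,"ry": 0,"rz": 0}]}}

```text
time: 8.3
tool_pos: [0.4901, -0.1901, 0.2428]
tool_rot: [3.141, -0.001, 0.102]
contact_force: [-0.0, 0.0, 0.4]
opening: 0.0009
grip_force: 0.0
```

```bash
python3 - <<'E'
from cell import *
import cv2
p=read_camera('wrist');cv2.imwrite('pics/w4.png',p['pixels'])
s=observe();print(s['time'],s['tool_pos'],s['contact_force'])
E
```

```text
8.35 [ 0.49032784 -0.19003646  0.24242673] [ 0.11362852 -0.14075849 -0.68753007]
```

View pics/w4.png

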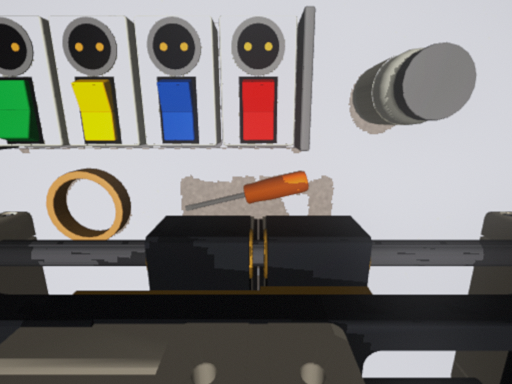

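Yellow (97,110), blue (177,110) and red (258,110) are all tilted off, and green (12,110) is still on. Red reached the same stop height as the other two. The tape, driver and canister are where they were.

```bash
python3 -c "
from cell import *
print(hand_in())"
```

```text
the job is handed in; nothing more can be done
None
```

I pressed the yellow, blue and red rockers off in that order, left green on, left the loose items where they were, and handed in the job; it returned no verdict.

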